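# Line up the hole saws by size on the storage board

### The job

Tidy the four blue hole saws onto the storage board: stand one on each black mark, centred and teeth down, in order of size, with the smallest next to the red end block and the largest farthest from it. Leave them all standing there, and do not knock over the glue bottle.

Things in the scene. Friction and masses are not known exactly. Their poses are not given: they have to be found in the camera images.
- saw_a: the smallest hole saw: a blue cylindrical cup 28 mm in diameter and 40 mm high with a thin steel toothed rim at its foot, standing teeth down; in the middle of its top a nut 20 mm in diameter (from 40 to 46 mm above the teeth) and above it a round dark steel shank 11 mm in diameter, from 46 to 96 mm above the teeth, by which it is easily gripped from above. Loose, rigid, 70 to 350 g. Origin: centre of the toothed underside; z up along the shank.
- saw_b: the second smallest hole saw: a blue cylindrical cup 40 mm in diameter and 40 mm high with a thin steel toothed rim at its foot, standing teeth down; in the middle of its top a nut 20 mm in diameter (from 40 to 46 mm above the teeth) and above it a round dark steel shank 11 mm in diameter, from 46 to 96 mm above the teeth, by which it is easily gripped from above. Loose, rigid, 70 to 350 g. Origin: centre of the toothed underside; z up along the shank.
- saw_c: the second largest hole saw: a blue cylindrical cup 52 mm in diameter and 40 mm high with a thin steel toothed rim at its foot, standing teeth down; in the middle of its top a nut 20 mm in diameter (from 40 to 46 mm above the teeth) and above it a round dark steel shank 11 mm in diameter, from 46 to 96 mm above the teeth, by which it is easily gripped from above. Loose, rigid, 70 to 350 g. Origin: centre of the toothed underside; z up along the shank.
- saw_d: the largest hole saw: a blue cylindrical cup 64 mm in diameter and 40 mm high with a thin steel toothed rim at its foot, standing teeth down; in the middle of its top a nut 20 mm in diameter (from 40 to 46 mm above the teeth) and above it a round dark steel shank 11 mm in diameter, from 46 to 96 mm above the teeth, by which it is easily gripped from above. Loose, rigid, 70 to 350 g. Origin: centre of the toothed underside; z up along the shank.
- mark_1: one of four like marks in a straight row on the storage board: a round black rubber pad 74 mm in diameter and 2 mm thick with a white dot at its centre, fixed; the pads are 95 mm apart, centre to centre; the mark's number says nothing of its place in the row. Origin: centre of the pad's underside, on the board's top, 18 mm above the table; the hole saw stands on the pad's top, 20 mm above the table. x points across the row, y along it, z up.
- mark_2: one of four like marks in a straight row on the storage board: a round black rubber pad 74 mm in diameter and 2 mm thick with a white dot at its centre, fixed; the pads are 95 mm apart, centre to centre; the mark's number says nothing of its place in the row. Origin: centre of the pad's underside, on the board's top, 18 mm above the table; the hole saw stands on the pad's top, 20 mm above the table. x points across the row, y along it, z up.
- mark_3: one of four like marks in a straight row on the storage board: a round black rubber pad 74 mm in diameter and 2 mm thick with a white dot at its centre, fixed; the pads are 95 mm apart, centre to centre; the mark's number says nothing of its place in the row. Origin: centre of the pad's underside, on the board's top, 18 mm above the table; the hole saw stands on the pad's top, 20 mm above the table. x points across the row, y along it, z up.
- mark_4: one of four like marks in a straight row on the storage board: a round black rubber pad 74 mm in diameter and 2 mm thick with a white dot at its centre, fixed; the pads are 95 mm apart, centre to centre; the mark's number says nothing of its place in the row. Origin: centre of the pad's underside, on the board's top, 18 mm above the table; the hole saw stands on the pad's top, 20 mm above the table. x points across the row, y along it, z up.
- red_block: red end block, 90 mm across the row, 20 mm along it and 30 mm high, fixed at one end of the plywood storage board (100 by 440 mm, 18 mm thick), in line with the marks, its centre 62.5 mm from the centre of the nearest mark; the other end has a like block of bare wood. Which end is red changes. Origin: centre of its underside, 18 mm above the table; x across the row, y along it.
- glue: white glue bottle with a red cap, 56 mm in diameter and 115 mm high, standing loose among the hole saws; not to be knocked over. Origin: centre of its underside, z up.

How it is judged:
By the outcome, as a careful person would: the job done as asked, in the order asked, and still so for the second after the job is handed in, with the robot touching nothing.
It also fails if it takes over 93 s, if anything falls off the work surface, if the arm or the gripper's body presses on something with over 40 N, if the wrist force passes 120 N, or if a joint passes its speed limit or range.

### The arm

A 6-joint arm with a two-finger parallel gripper is mounted at the origin on the work surface. World frame = base frame: x ahead of the robot, y to its left, z up, the work surface at z = 0. Lengths are in mm, angles in rad, forces in N, time in s.
With the tool pointing down it reaches from about 275 to 750 mm from the base axis. Payload 10.2 kg.
Tool frame: the origin (TCP) lies between the finger pads; the fingertips stand 11 mm ahead of it and the grasp point (between the pads) lies 8 mm behind it; z points along the fingers, y is the line along which they close (so a half turn about z gives the same grasp; the last joint's range is limited). The gripper opens to 85 mm and grips with 20 to 120 N. Pads are 22 mm wide; open, the fingers measure 114 mm over their backs; the gripper's body (76 mm by 85 mm) begins 54 mm behind the grasp point. The pads swing forward as they close: fully open they stand 13 mm farther back than shut.
Start: joints at [0.936, 0.313, 1.498, -0, 1.331, -0.223], TCP at [210.149, 481.112, 242.294] pointing down, gripper open.
Joint ranges: [-2.94, 2.94], [-0.97, 2.17], [0.19, 2.56], [-1.23, 4.37], [0.02, 3.11], [-2.88, 2.88]. Speed limits (rad/s): [2.39, 2.39, 3.01, 3.14, 3.14, 3.14].

### API

Orientations are given as a unit quaternion [w, x, y, z].
In Python, from rig import sense, eyes, finish_job gives the robot as it stands.
- The arm moves only by the shell command python3 -m jog 'ROWS' [FORCE]. ROWS is JSON, a list of rows, each a list of 7 numbers: the shift along the tool's x, y, z in m, then the turn, a rotation vector about the tool's x, y, z in rad, then the finger opening in m, from 0 to 0.0854. In form: [[dx, dy, dz, rx, ry, rz, gripper], ...]. A call has 1 to 5 rows; each row shifts and turns the commanded pose from where the row before left it, along the tool's axes as they then stand; what a row does not reach is not made up. A row lasts 1/10 s, in which the tool goes at most 50 mm and 8.59 degrees, less where a joint would pass 70% of its speed; a pose out of reach is approached as far as the arm can. A call is refused whole if a number of a shift passes 0.05 or a number of a turn 0.15, either way. A call with a gripper value outside its range is refused whole. The fingers move at their own pace and stop on an object; FORCE is the grip in N (left out, the last holds). Time passes only in rows, so rows that do not move let the fingers close. It gives the time, the measured TCP pose, the force, the opening and the grip force at its end, in the units of the state.
- sense(): the state, without advancing time (a new reading comes with each control period).
- eyes.capture(name): name is "scene" or "top" or "wrist"; returns the picture (480x640x3 uint8, red, green, blue); there is no depth.
- eyes.calibration(name): a dict with "fx", "fy", "cx", "cy" (pixels), "cam_to_world" (4x4, takes a point from camera to world coordinates); the wrist camera has in their place "mount" (4x4, takes a point from camera to tool coordinates, whose origin is the TCP and whose axes are the flange's). Camera axes: x right, y down, z forward; pixel columns grow to the right and rows downward; lengths in mm; the calibration is good to about 2 mm. The wrist camera is an equidistant fisheye: a pixel r from the principal point sees the ray r / f radians off the axis. A picture is of the moment at which its call begins: read the wrist's pose just before it. calibration takes no time and is no camera call.
- finish_job(): hands the job in; it is judged then, once.
The state is a dict: "time_s": time; "joints": joint angles; "dq": joint speeds; "tau": joint torques, N m; "eef_pos": TCP position; "ee_rot": TCP orientation; "force": force on the tool from outside, world axes, zero at the start; "wrist_torque": the same for the moment, N m; "grip_width": opening from 0.0 (shut) to 1.0 (fully open); "grip_force": force on a finger pad.
Only numpy, scipy, OpenCV 4.12 (cv2) and the standard library are available. Lean on these libraries where they do the work, as an engineer would, in place of code of your own. Each camera call takes 0.05 s, during which the arm holds its last target. There are 200 camera calls.

## Working session

There is one attempt and no reset: what is moved stays moved. The work goes in short steps, Python scripts to look and compute and a shell command to move; the robot and the scene stay as the last step left them, time stands still between calls to the robot, and variables do not carry over. Pictures are saved under pics/ and viewed, at most 14 in all, crops included, and the job is handed in when it is done.

```bash
mkdir -p pics; ls
python3 - <<'E'
from rig import sense, eyes
import cv2
s=sense(); print(s)
for n in("top","scene"):
    cv2.imwrite(f"pics/{n}0.png",eyes.capture(n)[:,:,::-1]); print(n,eyes.calibration(n))
print(eyes.calibration("wrist"))
E
```

```text
pics
{'time_s': 0.0, 'joints': array([ 9.35589201e-01,  3.13451715e-01,  1.49844108e+00, -3.40173030e-05,
        1.33102789e+00, -2.23428473e-01]), 'dq': array([-2.17000199e-04,  9.48334482e-05,  1.37999163e-04,  1.43649170e-03,
        8.59174258e-04,  1.21767555e-03]), 'tau': array([ 8.52113444e-04, -4.12248659e+01, -2.59754473e+01, -1.04156068e-04,
        3.93925875e-03,  3.51765060e-06]), 'eef_pos': array([210.00450391, 480.89250502, 241.73269421]), 'ee_rot': array([-2.61377938e-04,  2.04433775e-01,  9.78880172e-01, -6.10635193e-04]), 'force': array([ 0.46279782, -0.64036796, -0.35208285]), 'wrist_torque': array([0.01400867, 0.02225748, 0.05356582]), 'grip_force': 0.0, 'grip_width': 1.0000767315128494}
top {'fx': 479.0615416442259, 'fy': 479.0615416442259, 'cx': 315.60596249421474, 'cy': 240.61526443167844, 'cam_to_world': array([[-7.11811314e-03, -9.85414391e-01,  1.70022968e-01,
         4.06613461e+02],
       [-9.99893002e-01,  4.84097358e-03, -1.38039378e-02,
        -6.00617483e+00],
       [ 1.27795223e-02, -1.70103034e-01, -9.85343413e-01,
         8.30691071e+02],
    
[... 304 characters left out ...]
80699539e-01,  1.54405492e-01, -1.19947312e-01,
         1.00289948e+02],
       [ 8.72456079e-04, -6.16925476e-01, -7.87021090e-01,
         7.03027725e+02],
       [ 0.00000000e+00,  0.00000000e+00,  0.00000000e+00,
         1.00000000e+00]])}
{'fx': 371.64829954431775, 'fy': 371.64829954431775, 'cx': 312.6276808805578, 'cy': 241.18969678018848, 'mount': array([[-7.73760757e-04, -9.61090224e-01, -2.76233565e-01,
         6.97955912e+01],
       [ 9.99999367e-01, -9.69177844e-04,  5.70919340e-04,
         3.84358955e-01],
       [-8.16424448e-04, -2.76232948e-01,  9.61090366e-01,
        -1.32798993e+02],
       [ 0.00000000e+00,  0.00000000e+00,  0.00000000e+00,
         1.00000000e+00]])}
```

View pics/top0.png

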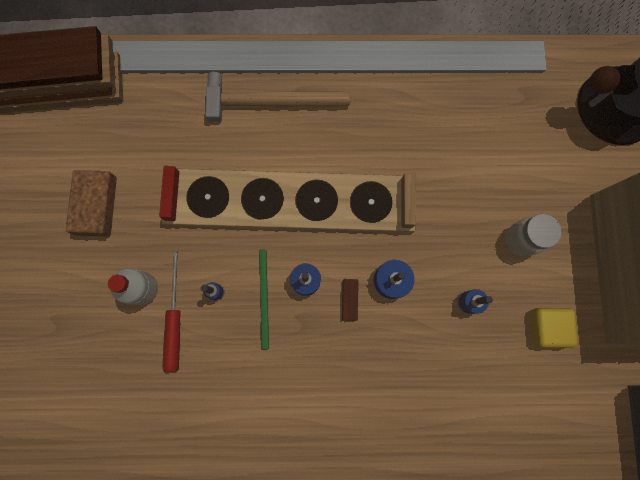

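View pics/scene0.png

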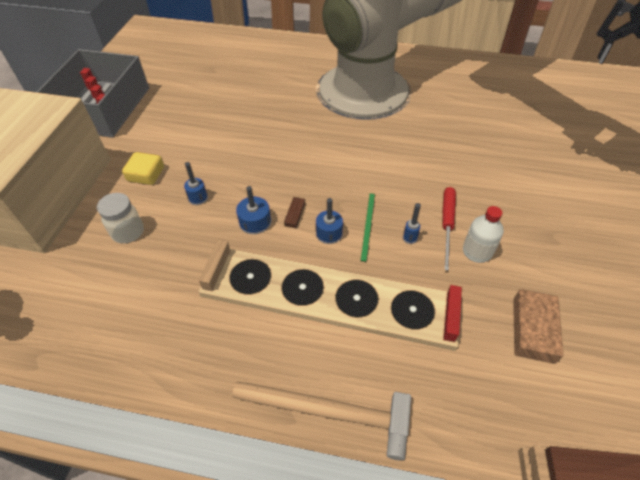

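The top view shows the red block at the left (168,193) and marks at about (208,197), (262,198), (317,200) and (371,202). The saws are a (212,291), c (306,280), d (395,280) and b (475,301), with the glue at (130,287), well to the left. The scene view agrees. I'll enlarge for exact pixels.

```bash
cat > h.py <<'E'
import numpy as np, cv2
from rig import sense, eyes
from scipy.spatial.transform import Rotation as R
def pix2w(name,u,v,z):
    c=eyes.calibration(name); M=c["cam_to_world"]
    d=M[:3,:3]@np.array([(u-c["cx"])/c["fx"],(v-c["cy"])/c["fy"],1]); o=M[:3,3]
    return o+d*(z-o[2])/d[2]
def toolR():
    s=sense(); w,x,y,z=s["ee_rot"]; return R.from_quat([x,y,z,w]).as_matrix(), np.array(s["eef_pos"])
def wrist2w(u,v,z,T=None):
    c=eyes.calibration("wrist"); Rm,p=T or toolR(); M=c["mount"]
    a=np.array([u-c["cx"],v-c["cy"]]); r=np.hypot(*a); th=r/c["fx"]
    d=np.r_[a/max(r,1e-9)*np.sin(th),np.cos(th)]
    o=Rm@M[:3,3]+p; d=Rm@M[:3,:3]@d
    return o+d*(z-o[2])/d[2]
E
python3 - <<'E'
import cv2
im=cv2.imread("pics/top0.png")
a=cv2.resize(im[255:325,190:350],None,fx=5,fy=5,interpolation=2)   # 800x350
b=cv2.resize(im[255:325,360:500],None,fx=5,fy=5,interpolation=2)
import numpy as np
b=np.hstack([b,np.zeros((350,100,3),np.uint8)])
cv2.imwrite("pics/z0.png",np.vstack([a,b])[:600]if 0 else cv2.resize(np.vstack([a,b]),None,fx=.8,fy=.8))
from h import *
g=im[:,:,1].astype(int)
for u,v in((208,197),(262,198),(317,200),(371,202)):
    w=g[v-5:v+6,u-5:u+6]; w=np.clip(w-80,0,None); y,x=np.mgrid[v-5:v+6,u-5:u+6]
    U,V=(w*x).sum()/w.sum(),(w*y).sum()/w.sum(); print(round(U,2),round(V,2),pix2w("top",U,V,20).round(1))
E
```

```text
207.11 196.07 [626.1 170.9  20. ]
261.91 197.91 [622.4  75.6  20. ]
316.31 199.49 [619.3 -19.1  20. ]
370.98 201.17 [ 615.9 -114.5   20. ]
```

View pics/z0.png

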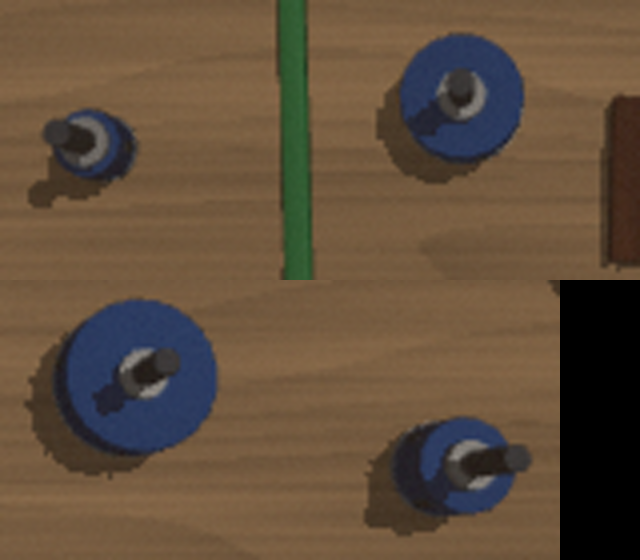

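In the crop (4x), the shank tops are a (57,132), c (461,83), d (166,81 in the lower half) and b (516,178 in the lower half). The nuts are at (87,142), (463,98), (145,93) and (468,184).

Run:
```python
from h import *
for n,ox,t,k in(("a",190,(57,132),(87,142)),("b",360,(516,178),(468,184)),("c",190,(461,83),(463,98)),("d",360,(166,81),(145,93))):
    f=lambda p,z:pix2w("top",ox+p[0]/4-.4,255+p[1]/4-.4,z)[:2].round(1)
    print(n,f(t,96),f(k,46))
print(toolR()[0].round(3), sense()["joints"].round(3))
```

```text
a [461.5 154.8] [461.1 153.4]
b [ 441.2 -280.6] [ 441.3 -279.4]
c [479.3   0.6] [4.781e+02 3.000e-01]
d [ 479.2 -147.7] [ 479.3 -148.5]
[[-0.916  0.4   -0.001]
 [ 0.4    0.916 -0.001]
 [ 0.    -0.001 -1.   ]] [ 0.936  0.313  1.498 -0.     1.331 -0.223]
```

```bash
python3 -m jog '[[0,0,0,0,0,-0.1372,0.045],[0,0,0,0,0,-0.1372,0.045],[0,0,0,0,0,-0.1372,0.045],[-0.025,-0.032,0,0,0,0,0.045],[-0.025,-0.032,0,0,0,0,0.045]]' 50; python3 -m jog '[[-0.025,-0.032,0,0,0,0,0.045],[-0.025,-0.032,0,0,0,0,0.045],[-0.025,-0.032,0,0,0,0,0.045],[-0.025,-0.032,0,0,0,0,0.045],[-0.025,-0.032,0,0,0,0,0.045]]'; python3 -m jog '[[-0.025,-0.032,0,0,0,0,0.045],[-0.025,-0.032,0.02,0,0,0,0.045],[-0.015,-0.025,0.03,0,0,0,0.045],[0,0,0,0,0,0,0.045]]'
python3 -c "
from h import *
r,p=toolR();print(r.round(3),p)
cv2.imwrite('pics/w1.png',eyes.capture('wrist')[:,:,::-1])"
```

```text
time_s: 0.6
eef_pos: [260.1, 416.4, 241.8]
ee_rot: [-0.0, -0.001, 1.0, -0.0]
force: [0.9, 0.5, 0.6]
grip_width: 0.531
grip_force: 0.0
time_s: 1.1
eef_pos: [385.7, 255.6, 242.2]
ee_rot: [-0.0, 0.0, 1.0, -0.0]
force: [1.1, 0.5, -1.1]
grip_width: 0.53
grip_force: 0.0
time_s: 1.5
eef_pos: [449.9, 165.3, 188.8]
ee_rot: [-0.003, 0.002, 1.0, -0.001]
force: [-0.1, 0.4, 0.3]
grip_width: 0.526
grip_force: 0.0
[[-1.     0.004 -0.006]
 [ 0.004  1.    -0.001]
 [ 0.006 -0.001 -1.   ]] [449.87595126 165.31334599 188.77496529]
```

View pics/w1.png

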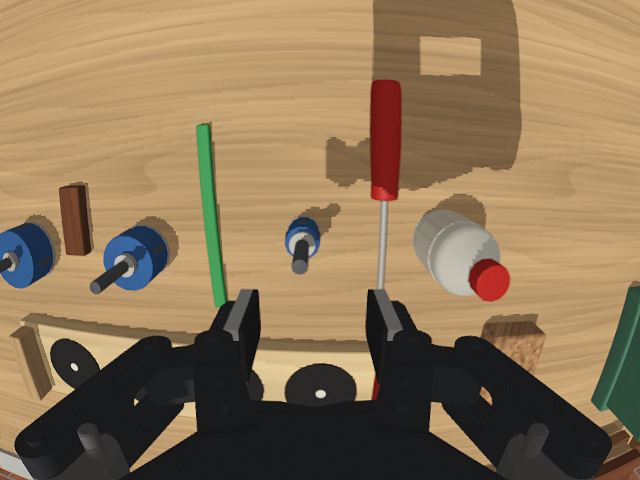

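The wrist view shows saw a's shank top at (300,267) and its nut at (302,241), the mark 1 dot at (320,394), and the glue clear to the right of the fingers.

```bash
python3 -c "
from h import *
print(wrist2w(300,267,96),wrist2w(302,241,46),wrist2w(320,394,20))"
```

```text
[462.69000867 158.90088753  96.        ] [459.2452701  158.89858019  46.        ] [630.14405973 174.11680761  20.        ]
```

```bash
python3 -m jog '[[-0.006,-0.005,0.03,0,0,0,0.045],[-0.006,-0.005,0.03,0,0,0,0.045],[0,0,0.02,0,0,0,0.045],[0,0,0,0,0,0,0.045],[0,0,0,0,0,0,0.045]]'; python3 -c "
from h import *
r,p=toolR();print(r.round(3),p)"
```

```text
time_s: 2.05
eef_pos: [462.3, 158.8, 113.5]
ee_rot: [0.001, -0.0, 1.0, 0.0]
force: [0.3, 0.6, -0.4]
grip_width: 0.528
grip_force: 0.0
[[-1.    -0.001  0.001]
 [-0.001  1.     0.   ]
 [-0.001  0.    -1.   ]] [462.32395479 158.81455643 113.50408358]
```

```bash
python3 -m jog '[[0,-0.002,0.025,0,0,0,0.045],[0,0,0.022,0,0,0,0.045],[0,0,0,0,0,0,0.045],[0,0,0,0,0,0,0.0],[0,0,0,0,0,0,0.0]]' 40; python3 -m jog '[[0,0,0,0,0,0,0],[0,0,0,0,0,0,0],[0,0,0,0,0,0,0]]'; python3 -c "
from h import *
r,p=toolR();print(p)
cv2.imwrite('pics/t1.png',eyes.capture('top')[:,:,::-1])
im=cv2.imread('pics/t1.png')
cv2.imwrite('pics/t1z.png',cv2.resize(im[150:330,130:330],None,fx=3,fy=3,interpolation=2))"
```

```text
time_s: 2.55
eef_pos: [463.0, 156.4, 67.0]
ee_rot: [0.001, -0.0, 1.0, 0.0]
force: [-0.1, -0.5, 0.2]
grip_width: 0.197
grip_force: 0.0
time_s: 2.85
eef_pos: [463.0, 156.3, 66.9]
ee_rot: [0.001, 0.0, 1.0, 0.0]
force: [-1.9, -0.1, 8.2]
grip_width: 0.118
grip_force: 38.9
[463.02039334 156.25291022  66.93585153]
```

View pics/t1z.png

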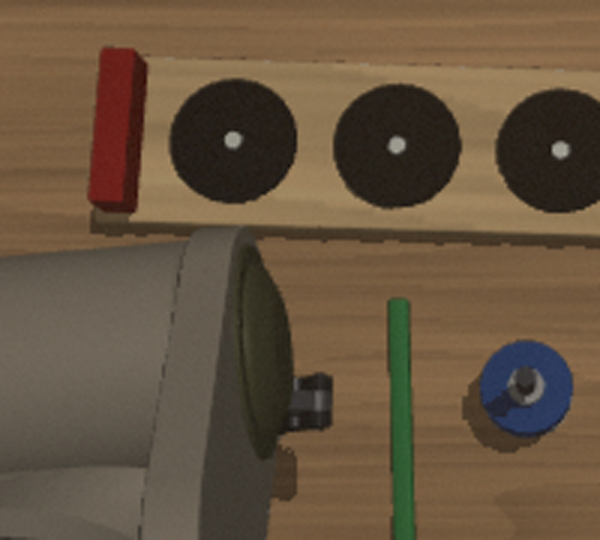

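Saw a is gripped (10 mm opening, 39 N), and the arm hides it from the top camera. I'll lift it, stop short of mark 1 and look with the wrist camera.

```bash
python3 -m jog '[[0,0,-0.02,0,0,0,0],[0,0,-0.03,0,0,0,0],[-0.02,0.004,-0.03,0,0,0,0],[-0.03,0.006,0,0,0,0,0],[-0.03,0.006,0,0,0,0,0]]'; python3 -m jog '[[-0.025,0,0,0,0,0,0],[0,0,0,0,0,0,0],[0,0,0,0,0,0,0],[0,0,0,0,0,0,0]]'; python3 -c "
from h import *
r,p=toolR();print(r.round(3),p)
cv2.imwrite('pics/w2.png',eyes.capture('wrist')[:,:,::-1])"
```

```text
time_s: 3.4
eef_pos: [543.5, 172.4, 147.3]
ee_rot: [0.002, 0.0, 1.0, 0.0]
force: [0.5, -0.5, -0.3]
grip_width: 0.119
grip_force: 39.0
time_s: 3.8
eef_pos: [566.3, 172.1, 145.5]
ee_rot: [-0.0, -0.0, 1.0, -0.0]
force: [-0.8, -0.3, 0.0]
grip_width: 0.118
grip_force: 39.0
[[-1. -0. -0.]
 [-0.  1. -0.]
 [ 0. -0. -1.]] [566.34329274 172.12522187 145.54136757]
```

View pics/w2.png

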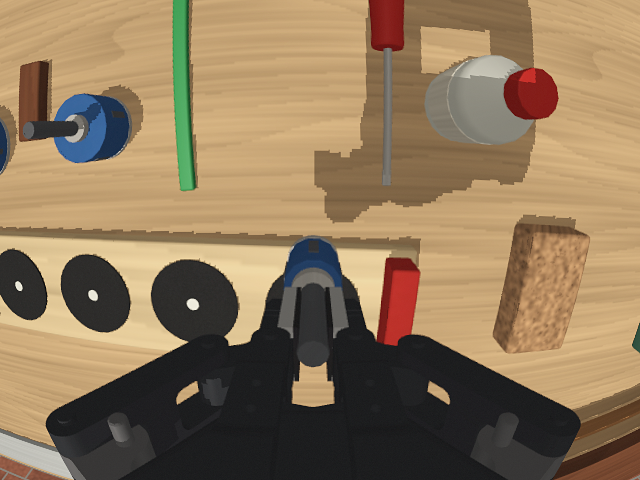

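The wrist view shows the held saw upright, with its shank top at (313,353). The mark dots are at (193,304), (93,295) and (18,286), and the red block is on the right.

```bash
python3 -c "
from h import *
for u,v in((193,304),(93,295),(18,286)): print(wrist2w(u,v,20).round(1))
print(wrist2w(313,353,145.5+29))"
```

```text
[623.1  77.1  20. ]
[619.6 -18.5  20. ]
[ 616.3 -114.9   20. ]
[564.96603476 172.51066162 174.5       ]
```

```bash
python3 -m jog '[[-0.03,0,0,0,0,0,0],[-0.0315,0,0,0,0,0,0],[0,0,0.02,0,0,0,0],[0,0,0.02,0,0,0,0],[0,0,0.012,0,0,0,0]]'; python3 -m jog '[[0,0,0.004,0,0,0,0],[0,0,0.0,0,0,0,0],[0,0,0,0,0,0,0],[0,0,0,0,0,0,0]]'; python3 -c "
from h import *
r,p=toolR();print(p,sense()['force'])"
```

```text
time_s: 4.35
eef_pos: [627.6, 172.0, 91.9]
ee_rot: [-0.001, 0.0, 1.0, -0.0]
force: [-0.5, 0.8, -1.1]
grip_width: 0.114
grip_force: 39.0
time_s: 4.75
eef_pos: [629.0, 172.1, 90.4]
ee_rot: [0.001, 0.0, 1.0, 0.0]
force: [0.3, -0.1, -1.1]
grip_width: 0.117
grip_force: 39.0
[628.98318527 172.09512647  90.38811168] [ 0.31082404 -0.08155626 -1.08855336]
```

```bash
python3 -m jog '[[0.001,0,0.002,0,0,0,0],[0,0,0.0015,0,0,0,0],[0,0,0,0,0,0,0],[0,0,0,0,0,0,0]]'; python3 -m jog '[[0,0,0,0,0,0,0.035],[0,0,0,0,0,0,0.035],[0,0,0,0,0,0,0.035],[0,0,0,0,0,0,0.035]]'; python3 -m jog '[[0,0,-0.02,0,0,0,0.035],[0,0,-0.03,0,0,0,0.035],[0.03,-0.03,-0.01,0,0,0,0.04],[0.03,-0.03,0,0,0,0,0.04],[0.03,-0.03,0,0,0,0,0.04]]'
```

```text
time_s: 5.15
eef_pos: [627.9, 172.1, 87.0]
ee_rot: [0.001, 0.0, 1.0, 0.0]
force: [-1.9, 0.3, 6.2]
grip_width: 0.113
grip_force: 39.8
time_s: 5.55
eef_pos: [627.6, 172.0, 85.7]
ee_rot: [-0.0, 0.0, 1.0, -0.0]
force: [-0.1, -0.6, 0.6]
grip_width: 0.409
grip_force: 0.0
time_s: 6.05
eef_pos: [536.4, 81.2, 146.0]
ee_rot: [0.0, -0.0, 1.0, -0.0]
force: [0.4, 0.3, -0.4]
grip_width: 0.467
grip_force: 0.0
```

```bash
python3 -m jog '[[0.02,-0.03,0,0,0,0,0.04],[0.02,-0.03,0,0,0,0,0.04],[0.017,-0.02,0,0,0,0,0.04],[0,0,0.02,0,0,0,0.04],[0,0,0,0,0,0,0.04]]'; python3 -c "
from h import *
r,p=toolR();print(p)
cv2.imwrite('pics/t2.png',eyes.capture('top')[:,:,::-1])
cv2.imwrite('pics/w3.png',eyes.capture('wrist')[:,:,::-1])
im=cv2.imread('pics/t2.png'); w=cv2.imread('pics/w3.png')
a=cv2.resize(im[160:230,160:260],None,fx=3,fy=3,interpolation=2)
w[:210,:300]=a
cv2.imwrite('pics/w3m.png',w)"
```

```text
time_s: 6.55
eef_pos: [479.4, 1.8, 124.5]
ee_rot: [-0.002, 0.001, 1.0, 0.0]
force: [0.1, -0.9, 0.6]
grip_width: 0.472
grip_force: 0.0
[479.41751643   1.7983023  124.46700306]
```

View pics/w3m.png

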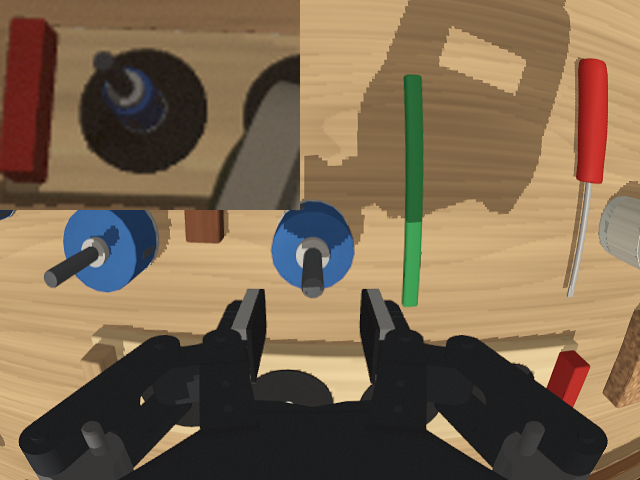

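Inset (top view): saw a stands on the red-end pad, with its shank top at about (194,180) and its nut at (201.3,189). Wrist view: saw c's shank top is at (312,288), between the open fingers.

```bash
python3 -c "
from h import *
print(pix2w('top',194,180,116),pix2w('top',201.3,189,66))
print(wrist2w(312,288,96),wrist2w(313,253,46),toolR()[1])"; python3 -m jog '[[0,0,0.025,0,0,0,0.04],[0,0,0.025,0,0,0,0.04],[0,0,0.007,0,0,0,0.04],[0,0,0,0,0,0,0],[0,0,0,0,0,0,0]]'; python3 -m jog '[[0,0,0,0,0,0,0],[0,0,0,0,0,0,0],[0,0,0,0,0,0,0],[0,0,0,0,0,0,0]]'
```

```text
[625.74629868 170.91680702 116.        ] [625.67271571 170.76972315  66.        ]
[481.11911429   2.21565282  96.        ] [479.71941622   2.78496676  46.        ] [480.74732853   2.21934021 126.0721381 ]
time_s: 7.15
eef_pos: [481.3, 2.1, 69.9]
ee_rot: [0.001, -0.0, 1.0, -0.0]
force: [0.4, -0.1, 0.3]
grip_width: 0.138
grip_force: 0.0
time_s: 7.55
eef_pos: [481.4, 2.0, 70.0]
ee_rot: [0.001, 0.0, 1.0, -0.0]
force: [0.0, 0.9, 6.5]
grip_width: 0.119
grip_force: 39.5
```

Saw a is within 0.5 mm of its mark, and saw c is gripped. Moving c to the third mark from red, TCP target (622,-17.8), release z 90.

```bash
python3 -m jog '[[0,0,-0.02,0,0,0,0],[0,0,-0.04,0,0,0,0],[-0.03,-0.005,0,0,0,0,0],[-0.04,-0.005,0,0,0,0,0],[-0.04,-0.005,0,0,0,0,0]]'; python3 -m jog '[[-0.03,-0.005,0,0,0,0,0],[0,0,0.015,0,0,0,0],[0,0,0.015,0,0,0,0],[0,0,0,0,0,0,0],[0,0,0,0,0,0,0]]'; python3 -c "
from h import *
print(toolR(),sense()['force'])"
```

```text
time_s: 8.05
eef_pos: [591.7, -13.1, 129.4]
ee_rot: [0.0, 0.0, 1.0, -0.0]
force: [0.8, 0.2, -1.8]
grip_width: 0.114
grip_force: 39.1
time_s: 8.55
eef_pos: [620.5, -18.0, 99.1]
ee_rot: [-0.0, 0.0, 1.0, 0.0]
force: [0.3, 1.0, -1.2]
grip_width: 0.117
grip_force: 39.1
(array([[-9.99999937e-01,  1.57874134e-04, -3.18126546e-04],
       [ 1.57871762e-04,  9.99999988e-01,  7.48105405e-06],
       [ 3.18127723e-04,  7.43083038e-06, -9.99999949e-01]]), array([620.46308475, -17.95504689,  99.10082006])) [ 0.348865    1.00797961 -1.23341788]
```

```bash
python3 -m jog '[[-0.0015,0,0.004,0,0,0,0],[0,0,0.0025,0,0,0,0],[0,0,0.0025,0,0,0,0],[0,0,0,0,0,0,0],[0,0,0,0,0,0,0]]'; python3 -m jog '[[0,0,0,0,0,0,0.035],[0,0,0,0,0,0,0.035],[0,0,0,0,0,0,0.035],[0,0,0,0,0,0,0.035]]'; python3 -m jog '[[0,0,-0.02,0,0,0,0.035],[0,0,-0.04,0,0,0,0.035],[0.03,-0.03,0,0,0,0,0.04],[0.03,-0.03,0,0,0,0,0.04],[0.03,-0.03,0,0,0,0,0.04]]';  python3 -m jog '[[0.03,-0.025,0,0,0,0,0.04],[0.02,-0.015,0,0,0,0,0.04],[0,0,0.02,0,0,0,0.04],[0,0,0,0,0,0,0.04]]'; python3 -c "
from h import *
r,p=toolR();print(p)
cv2.imwrite('pics/t3.png',eyes.capture('top')[:,:,::-1])
cv2.imwrite('pics/w4.png',eyes.capture('wrist')[:,:,::-1])
im=cv2.imread('pics/t3.png'); w=cv2.imread('pics/w4.png')
w[:210,:300]=cv2.resize(im[160:230,270:370],None,fx=3,fy=3,interpolation=2)
cv2.imwrite('pics/w4m.png',w)"
```

```text
time_s: 9.05
eef_pos: [622.1, -18.0, 90.0]
ee_rot: [0.0, 0.0, 1.0, -0.0]
force: [-0.2, 0.2, -0.1]
grip_width: 0.114
grip_force: 39.2
time_s: 9.45
eef_pos: [622.1, -18.0, 89.8]
ee_rot: [0.0, 0.0, 1.0, 0.0]
force: [-0.3, 0.2, 0.1]
grip_width: 0.409
grip_force: 0.0
time_s: 9.95
eef_pos: [530.9, -108.7, 150.0]
ee_rot: [0.0, -0.0, 1.0, -0.0]
force: [0.0, -1.2, 0.0]
grip_width: 0.47
grip_force: 0.0
time_s: 10.35
eef_pos: [480.9, -147.9, 128.5]
ee_rot: [-0.001, 0.001, 1.0, 0.001]
force: [0.3, 0.8, 0.2]
grip_width: 0.472
grip_force: 0.0
[ 480.87669309 -147.90661117  128.45868387]
```

View pics/w4m.png

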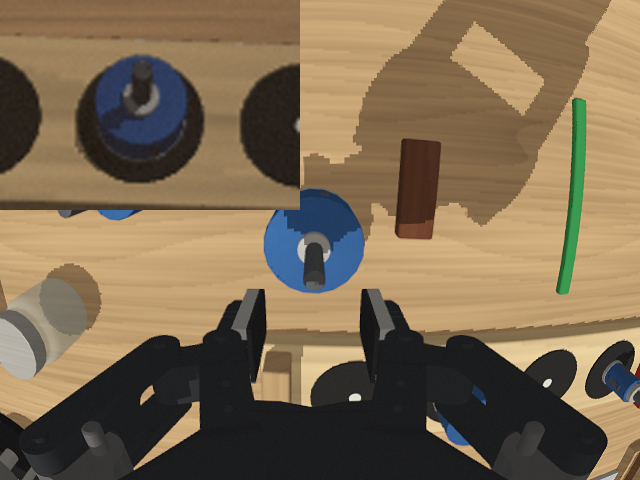

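Inset: saw c is upright on its pad, shank top (317.3,181.3), nut (317,191.7). Saw d's shank top is at (313,284), centred between the fingers.

```bash
python3 -c "
from h import *
print(pix2w('top',317.3,181.3,116),pix2w('top',317,191.7,66))
print(wrist2w(313,284,96),toolR()[1])"; python3 -m jog '[[0,0,0.025,0,0,0,0.04],[0,0,0.025,0,0,0,0.04],[0,0,0.01,0,0,0,0.04],[0,0,0,0,0,0,0],[0,0,0,0,0,0,0]]'; python3 -m jog '[[0,0,0,0,0,0,0],[0,0,0,0,0,0,0],[0,0,0,0,0,0,0],[0,0,0,0,0,0,0]]'
```

```text
[623.04897405 -19.30261645 116.        ] [620.40848    -19.60074226  66.        ]
[ 482.24159421 -147.35584158   96.        ] [ 482.25457819 -147.83524406  130.09975314]
time_s: 10.95
eef_pos: [482.7, -148.1, 70.8]
ee_rot: [0.001, -0.0, 1.0, -0.0]
force: [-1.0, 2.6, 1.0]
grip_width: 0.137
grip_force: 0.7
time_s: 11.35
eef_pos: [482.5, -148.1, 70.6]
ee_rot: [0.001, 0.0, 1.0, -0.0]
force: [-1.0, 2.0, 6.6]
grip_width: 0.119
grip_force: 39.4
```

```bash
python3 -m jog '[[0,0,-0.02,0,0,0,0],[0,0,-0.04,0,0,0,0],[-0.03,0.0085,0,0,0,0,0],[-0.035,0.0085,0,0,0,0,0],[-0.035,0.0085,0,0,0,0,0]]'; python3 -m jog '[[-0.035,0.0085,0,0,0,0,0],[0,0,0.015,0,0,0,0],[0,0,0.015,0,0,0,0],[0,0,0,0,0,0,0],[0,0,0,0,0,0,0]]'; python3 -c "
from h import *
print(toolR(),sense()['force'])"
```

```text
time_s: 11.85
eef_pos: [583.1, -122.1, 130.1]
ee_rot: [0.0, 0.0, 1.0, -0.0]
force: [-0.3, 0.5, -1.2]
grip_width: 0.118
grip_force: 39.2
time_s: 12.35
eef_pos: [616.5, -114.2, 99.7]
ee_rot: [-0.0, 0.0, 1.0, 0.0]
force: [-0.1, -0.9, -0.9]
grip_width: 0.113
grip_force: 39.2
(array([[-9.99999349e-01,  7.29359835e-04, -8.77645566e-04],
       [ 7.29092426e-04,  9.99999688e-01,  3.04969961e-04],
       [ 8.77867725e-04,  3.04329878e-04, -9.99999568e-01]]), array([ 616.49780911, -114.18195044,   99.73354473])) [-0.12181066 -0.8917088  -0.91886204]
```

```bash
python3 -m jog '[[-0.001,0,0.004,0,0,0,0],[0,0,0.0025,0,0,0,0],[0,0,0.0025,0,0,0,0],[0,0,0,0,0,0,0],[0,0,0,0,0,0,0]]'; python3 -m jog '[[0,0,0,0,0,0,0.035],[0,0,0,0,0,0,0.035],[0,0,0,0,0,0,0.035],[0,0,0,0,0,0,0.035]]'; python3 -m jog '[[0,0,-0.02,0,0,0,0.035],[0,0,-0.04,0,0,0,0.035],[0.03,-0.028,0,0,0,0,0.04],[0.03,-0.028,0,0,0,0,0.04],[0.03,-0.028,0,0,0,0,0.04]]';  python3 -m jog '[[0.03,-0.028,0,0,0,0,0.04],[0.03,-0.028,0,0,0,0,0.04],[0.025,-0.026,0,0,0,0,0.04],[0,0,0.02,0,0,0,0.04],[0,0,0,0,0,0,0.04]]'; python3 -c "
from h import *
r,p=toolR();print(p)
cv2.imwrite('pics/t4.png',eyes.capture('top')[:,:,::-1])
cv2.imwrite('pics/w5.png',eyes.capture('wrist')[:,:,::-1])
im=cv2.imread('pics/t4.png'); w=cv2.imread('pics/w5.png')
w[:210,:300]=cv2.resize(im[160:230,320:420],None,fx=3,fy=3,interpolation=2)
cv2.imwrite('pics/w5m.png',w)"
```

```text
time_s: 12.85
eef_pos: [618.0, -114.0, 90.9]
ee_rot: [0.0, 0.0, 1.0, -0.0]
force: [-0.5, 0.4, -2.6]
grip_width: 0.117
grip_force: 39.3
time_s: 13.25
eef_pos: [618.1, -114.0, 90.9]
ee_rot: [0.0, 0.0, 1.0, -0.0]
force: [0.8, -0.1, -0.1]
grip_width: 0.412
grip_force: 0.0
time_s: 13.75
eef_pos: [526.9, -198.6, 151.1]
ee_rot: [0.0, -0.0, 1.0, -0.0]
force: [1.5, -1.2, 0.2]
grip_width: 0.468
grip_force: 0.0
time_s: 14.25
eef_pos: [441.8, -279.9, 129.3]
ee_rot: [-0.001, 0.001, 1.0, 0.001]
force: [0.4, 0.6, -0.3]
grip_width: 0.47
grip_force: 0.0
[ 441.77408206 -279.8531669   129.29134898]
```

View pics/w5m.png

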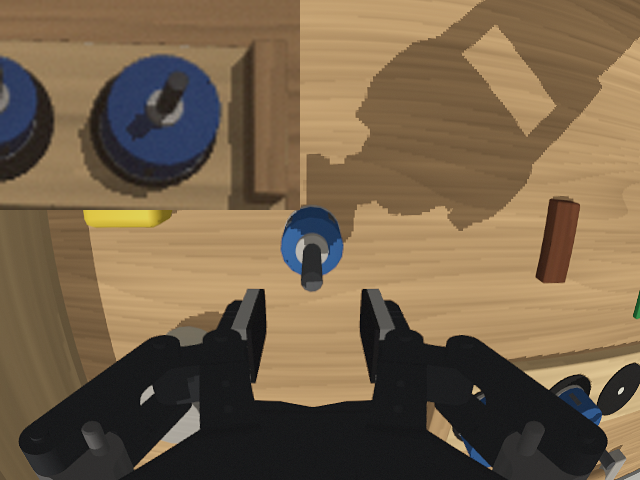

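Inset: saw d is upright on its pad, shank top at (178,79) and nut at (165,105) in the crop. Saw b's shank top is at (312,284), centred between the fingers.

```bash
python3 -c "
from h import *
print(pix2w('top',320+178/3-.3,160+79/3-.3,116),pix2w('top',320+165/3-.3,160+105/3-.3,66))
print(wrist2w(312,284,96),toolR()[1])"; python3 -m jog '[[0,0,0.025,0,0,0,0.04],[0,0,0.025,0,0,0,0.04],[0,0,0.01,0,0,0,0.04],[0,0,0,0,0,0,0],[0,0,0,0,0,0,0]]'; python3 -m jog '[[0,0,0,0,0,0,0],[0,0,0,0,0,0,0],[0,0,0,0,0,0,0],[0,0,0,0,0,0,0]]'
```

```text
[ 615.14522811 -114.76624983  116.        ] [ 614.95804846 -114.77302078   66.        ]
[ 443.64388311 -279.70319934   96.        ] [ 443.24186532 -279.70170742  131.09403022]
time_s: 14.85
eef_pos: [443.7, -280.1, 71.9]
ee_rot: [0.001, -0.0, 1.0, -0.001]
force: [-0.6, -0.2, 1.0]
grip_width: 0.139
grip_force: 0.0
time_s: 15.25
eef_pos: [443.7, -280.3, 72.0]
ee_rot: [0.001, 0.0, 1.0, -0.001]
force: [0.9, 1.2, 7.4]
grip_width: 0.116
grip_force: 39.7
```

```bash
python3 -m jog '[[0,0,-0.02,0,0,0,0],[0,0,-0.04,0,0,0,0],[0,0.03,0,0,0,0,0],[-0.006,0.04,0,0,0,0,0],[-0.006,0.04,0,0,0,0,0]]'; python3 -m jog '[[-0.006,0.04,0,0,0,0,0],[-0.006,0.04,0,0,0,0,0],[-0.006,0.04,0,0,0,0,0],[-0.006,0.04,0,0,0,0,0],[-0.006,0.04,0,0,0,0,0]]';  python3 -m jog '[[-0.006,0.03,0,0,0,0,0],[-0.02,0.017,0,0,0,0,0],[-0.02,0,0,0,0,0,0],[0,0,0,0,0,0,0],[0,0,0,0,0,0,0]]'
```

```text
time_s: 15.75
eef_pos: [454.8, -168.9, 131.1]
ee_rot: [0.0, 0.001, 1.0, -0.0]
force: [0.7, -0.1, -1.6]
grip_width: 0.114
grip_force: 39.3
time_s: 16.25
eef_pos: [485.0, 31.7, 131.0]
ee_rot: [0.0, 0.0, 1.0, -0.0]
force: [0.8, -0.4, -1.8]
grip_width: 0.118
grip_force: 39.3
time_s: 16.75
eef_pos: [530.6, 77.0, 130.5]
ee_rot: [-0.001, 0.0, 1.0, -0.0]
force: [-0.4, 0.4, -1.8]
grip_width: 0.113
grip_force: 39.3
```

Now +94 mm in x.

```bash
python3 -m jog '[[-0.03,0,0,0,0,0,0],[-0.03,0,0,0,0,0,0],[-0.03,0,0,0,0,0,0],[0,0,0.02,0,0,0,0],[0,0,0.01,0,0,0,0]]'; python3 -m jog '[[0,0,0,0,0,0,0],[0,0,0,0,0,0,0],[0,0,0,0,0,0,0]]'
```

```text
time_s: 17.25
eef_pos: [620.0, 76.6, 99.1]
ee_rot: [-0.001, 0.0, 1.0, 0.0]
force: [-0.4, 0.6, -2.5]
grip_width: 0.114
grip_force: 39.4
time_s: 17.55
eef_pos: [621.1, 77.0, 101.9]
ee_rot: [0.001, 0.0, 1.0, -0.0]
force: [-0.6, -0.0, -2.3]
grip_width: 0.113
grip_force: 39.4
```

```bash
python3 -m jog '[[-0.0035,0,0.005,0,0,0,0],[0,0,0.003,0,0,0,0],[0,0,0.002,0,0,0,0],[0,0,0,0,0,0,0],[0,0,0,0,0,0,0]]'; python3 -m jog '[[0,0,0,0,0,0,0.03],[0,0,0,0,0,0,0.03],[0,0,0,0,0,0,0.03],[0,0,0,0,0,0,0.03]]'; python3 -m jog '[[0,0,-0.02,0,0,0,0.03],[0,0,-0.04,0,0,0,0.03],[0.03,0,-0.02,0,0,0,0.03],[0.04,0,-0.02,0,0,0,0.03],[0.04,0,0,0,0,0,0.03]]';  python3 -m jog '[[0.04,-0.02,0,0,0,0,0.04],[0.04,-0.02,0,0,0,0,0.04],[0.03,-0.02,0,0,0,0,0.04],[0,0,0,0,0,0,0.04],[0,0,0,0,0,0,0.04]]'; python3 -c "
from h import *
cv2.imwrite('pics/t5.png',eyes.capture('top')[:,:,::-1])
im=cv2.imread('pics/t5.png')
cv2.imwrite('pics/t5z.png',cv2.resize(im[140:320,100:420],None,fx=2.5,fy=2.5,interpolation=2))"
```

```text
time_s: 18.05
eef_pos: [624.9, 77.0, 92.1]
ee_rot: [0.001, 0.0, 1.0, -0.0]
force: [-1.8, -0.3, 6.8]
grip_width: 0.116
grip_force: 40.4
time_s: 18.45
eef_pos: [624.5, 77.0, 90.6]
ee_rot: [-0.0, 0.0, 1.0, 0.0]
force: [0.8, -1.0, -0.1]
grip_width: 0.357
grip_force: 0.0
time_s: 18.95
eef_pos: [514.2, 77.0, 193.0]
ee_rot: [0.002, 0.0, 1.0, -0.0]
force: [0.3, -0.4, 0.7]
grip_width: 0.354
grip_force: 0.0
time_s: 19.45
eef_pos: [404.8, 16.8, 191.3]
ee_rot: [0.001, 0.001, 1.0, -0.0]
force: [0.6, 0.7, 0.7]
grip_width: 0.468
grip_force: 0.0
```

View pics/t5z.png

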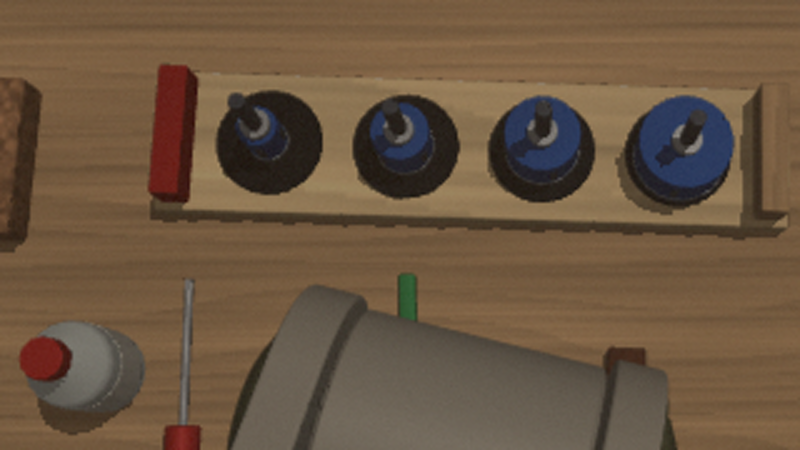

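All four stand on their pads in size order from the red block, and the glue is upright. Shank tops in the crop: a (236,102), b (390,108), c (543,108), d (697,119). I'll check their centring.

```bash
python3 -c "
from h import *
f=lambda u,v,z:pix2w('top',100+u/2.5-.3,140+v/2.5-.3,z)[:2].round(1)
for t,n in(((236,102),(255,125)),((390,108),(400,127)),((543,108),(542,131)),((697,119),(688,136))): print(f(*t,116),f(*n,66))"
```

```text
[624.9 170.7] [624.5 170.1]
[620.8  75.8] [622.8  74.8]
[620.5 -18.7] [619.7 -18.8]
[ 613.1 -113.9] [ 616.  -115.1]
```

All are within about 2 mm of the mark centres.

```bash
python3 -c "
from rig import finish_job
print(finish_job())"
```

```text
the job is handed in; nothing more can be done
None
```

I handed the job in with all four hole saws standing teeth down on their marks, smallest next to the red block; each measured within about 3 mm of its mark's centre, the glue bottle is still upright, and it took about 19.5 s of the 93 s.

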